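# Turn the drain hook over the tray and hang the staining rack

### The job

The stained slides have to drain: first turn the hook of the drain stand until it points over the drip tray, then hang the slide rack on it by its hang bar, pressing the bar gently down past the sprung keeper until it rests at the bottom of the hook and the keeper has snapped shut above it. Let go and leave the rack hanging still over the tray; do not force the hook, tip the rack, or shift the tray, jar, dropper bottle or slide box.

Things in the scene. Friction and masses are not known exactly. Their poses are not given: they have to be found in the camera images.
- stand: Drain stand, fixed: grey foot plate 98x104x14 mm (28 mm to -x, 70 mm to +x of the column), turning steel column 14 mm thick, 242 mm high. Origin on the desk on the column's axis, z up. A 26 mm clamp on the column carries the 8 mm rod that ends in the hook. No push or squeeze on the stand, column, rod or hook may exceed 20 N.
- swivel (a joint): Turn of column, rod and hook, rad: 0 = rod points along the stand's -x, positive anticlockwise seen from above, range -2.2 to 2.2. Starts at -1.7 to -1.0 (pointing to the robot's left). Held by friction only (0.18 N m, 2 N at 90 mm from the axis): push the rod from the side; it stays where it is left.
- hook_plumb (a point): Point on the desk plumb below the middle of the hook's bowl, 131 mm from the column's axis; turns with the hook, says nothing of its height. The hook opens upward. In radii from the axis: level rod 27 to 110 mm, mouth 119 to 139 mm, upturned tip to 151 mm.
- rod_plumb (a point): Point on the desk plumb below the rod, 90 mm from the column's axis; turns with it. The rod's centre line is clamped 188 to 228 mm above the desk, NOT measured: feel for the hook's bottom. From this line: top of tip +8 mm, underside of hook -34 mm, centre of the seated hang bar -23 mm.
- keeper (a joint): Brass keeper across the hook's mouth, 23 mm long, hinged at the column side (radius 116 mm), free end at the tip. rad: 0 = level, shut; to 1.3 pushed down into the hook. A spring shuts it. A bar pressed down mid-mouth slips past its end at 0.7 to 1.1 rad, about 18 mm down, against 5 to 10 N; it snaps shut above the bar, which then drops free 5 mm to the bottom. Stays ajar if the bar lies on top.
- tray: Shallow steel drip tray 150x140x16 mm, 0.8 kg, loose on the desk in front of the stand. Origin: centre of its underside.
- rack: Slide staining rack, wire, 84 (x) by 60 (y) mm, ten upright slides up to 33 mm height, about 0.3 kg, alike after half a turn. Origin: centre of underside, z up. Its bail stands in the plane x = 0: from y = +-30 mm it narrows to two 5 mm stems at y = +-13.5 mm above 110 mm height. Glass: keep upright.
- rack_bar (a point): Centre of the hang bar, 130 mm above the rack's origin: 5 mm thick, along the rack's y between the two stems. Clear window below it: 22 mm wide at the bar, 55 mm at 50 mm height, down to the slides at 33 mm. The hook passes through it along the rack's x, tip first towards the rack; then the rack is lowered.
- rack_grip (a point): Centre of the blue grip block on top of the stems, 180 mm above the rack's origin; block 12 (x) by 34 (y) by 26 (z) mm.
- jar: Small jar with red lid, 53 mm across, 62 mm high; origin under its centre. Leave alone.
- dropper: Brown dropper bottle with black rubber top, 33 mm across, 102 mm high; origin under its centre. Leave alone.
- slides: Beige slide box 40x82x32 mm; origin under its centre. Leave alone.

How it is judged:
By the outcome, as a careful person would: the job done as asked, in the order asked, and still so for the second after the job is handed in, with the robot touching nothing.
It also fails if it takes over 72 s, if anything falls off the work surface, if the arm or the gripper's body presses on something with over 40 N, if the wrist force passes 120 N, or if a joint passes its speed limit or range.

### The arm

A 6-joint arm with a two-finger parallel gripper is mounted at the origin on a cart in front of the work surface, level with it; the furniture and walls round the work are solid. World frame = base frame: x ahead of the robot, y to its left, z up, the work surface at z = 0. Lengths are in m, angles in rad, forces in N, time in s.
With the tool pointing down it reaches from about 0.4 to 0.825 m from the base axis. Payload 7 kg.
Tool frame: the origin (TCP) lies at the very end of the fingers, on their centre line; the grasp point (between the pads) lies 19 mm behind it (arm.grip_point_offset is the distance from the TCP to the grasp point, in m); z points along the fingers, y is the line along which they close (so a half turn about z gives the same grasp; the last joint's range is limited). The gripper opens to 88 mm and grips with 3 to 60 N. Pads are 19 mm wide; open, the fingers measure 130 mm over their backs; the gripper's body (78 mm by 193 mm) begins 47 mm behind the grasp point.
Start: joints at [-0.891, 0.359, 0.012, 0, -1.224, -0.288], TCP at [0.258, -0.624, 0.227] pointing down, gripper open.
Joint ranges: [-3.07, 3.07], [-1.43, 2.12], [-1.02, 1.25], [-3.03, 1.67], [-3.05, -0], [-3.03, 3.03]. Speed limits (rad/s): [2.39, 2.39, 3.01, 3.14, 3.14, 3.14].

### API

Orientations are given as [roll, pitch, yaw] about the fixed x, y, z axes, in that order (R = Rz(yaw) Ry(pitch) Rx(roll)).
In Python, from station import arm, cams gives the robot as it stands.
- The arm moves only by the shell command python3 -m handwheel 'ROWS' [FORCE]. ROWS is JSON, a list that holds one entry, the list of rows, each a list of 7 numbers: the shift along the tool's x, y, z normalised to -1 to 1, where 1 is 0.08 m, then the turn, a rotation vector about the tool's x, y, z normalised to -1 to 1, where 1 is 0.5 rad, then the closure in counts, from 0 (fully open) to 255 (shut). In form: [[[x, y, z, wx, wy, wz, hand], ...]]. A call has 1 to 5 rows; each row is the pose to reach, as a shift and turn from the pose commanded when the call began, along the tool's axes at that moment; what a row does not reach only later rows make up. A row lasts 1/8 s, in which the tool goes at most 62.5 mm and 10.7 degrees, less where a joint would pass 70% of its speed; a pose out of reach is approached as far as the arm can. A call with a number of a shift or a turn outside -1 to 1 is refused whole. A call with a gripper value outside its range is refused whole. The fingers move at their own pace and stop on an object; FORCE is the grip in N (left out, the last holds). Time passes only in rows, so rows that repeat a pose let the fingers close. It gives the time, the measured TCP pose, the force, the opening and the grip force at its end, in the units of the state.
- arm.get_state(): the state, without advancing time (a new reading comes with each control period).
- cams.grab_frame(name): name is "scene" or "top" or "wrist"; returns the picture (480x640x3 uint8, blue, green, red); there is no depth.
- cams.camera_info(name): a dict with "camera_matrix" (3x3 intrinsics, pixels), "dist_coeffs" ([k1, k2, p1, p2, k3] as OpenCV has them; the pictures are not rectified), "R" (3x3) and "t" (3): a world point X has camera coordinates R X + t; the wrist camera has in their place "hand_eye" (4x4, takes a point from camera to tool coordinates, whose origin is the TCP and whose axes are the flange's). Camera axes: x right, y down, z forward; pixel columns grow to the right and rows downward; lengths in m; the calibration is good to about 2 mm. A picture is of the moment at which its call begins: read the wrist's pose just before it. camera_info takes no time and is no camera call.
- arm.job_done(): hands the job in; it is judged then, once.
The state is a dict: "t": time; "q": joint angles; "qd": joint speeds; "joint_efforts": joint torques, N m; "eef_pos": TCP position; "ee_rot": TCP orientation; "force": force on the tool from outside, world axes, zero at the start; "moment": the same for the moment, N m; "width": finger opening in m; "gripper_force": force on a finger pad.
Only numpy, scipy, OpenCV 4.12 (cv2) and the standard library are available. Lean on these libraries where they do the work, as an engineer would, in place of code of your own. Each camera call takes 0.05 s, during which the arm holds its last target. There are 200 camera calls.

## Working session

There is one attempt and no reset: what is moved stays moved. The work goes in short steps, Python scripts to look and compute and a shell command to move; the robot and the scene stay as the last step left them, time stands still between calls to the robot, and variables do not carry over. Pictures are saved under pics/ and viewed, at most 13 in all, crops included, and the job is handed in when it is done.

```bash
ls; mkdir -p pics; python3 - <<'E'
from station import arm,cams
import cv2,numpy as np
s=arm.get_state();print(s)
a=cams.grab_frame("scene");b=cams.grab_frame("top")
cv2.imwrite("pics/scene0.png",a);cv2.imwrite("pics/top0.png",b)
for n in("scene","top","wrist"):print(n,cams.camera_info(n))
E
```

```text
pics
{'t': 0.0, 'q': array([-8.90887779e-01,  3.59377675e-01,  1.10691162e-02, -3.50595995e-04,
       -1.22408923e+00, -2.88122086e-01]), 'qd': array([-1.25467976e-04,  1.84352695e-03,  5.91036483e-06, -6.62643047e-04,
        1.44640816e-03, -5.83266112e-04]), 'joint_efforts': array([-1.32376204e-03, -5.82716453e+01,  2.93060696e+01,  6.99703708e+00,
        6.89007895e-03, -1.94962754e-04]), 'eef_pos': array([ 0.25754874, -0.62341237,  0.22563302]), 'ee_rot': array([ 3.13996354e+00, -1.39105709e-04, -2.74992548e+00]), 'force': array([ 0.20529913,  0.06042876, -0.49814088]), 'moment': array([-0.05843919,  0.02862546, -0.01099951]), 'gripper_force': 0.0, 'width': 0.08738537639114256}
scene {'camera_matrix': array([[561.23499529,   0.        , 312.18024906],
       [  0.        , 561.23499529, 242.58760993],
       [  0.        ,   0.        ,   1.        ]]), 'dist_coeffs': array([-0.12625034,  0.        ,  0.        ,  0.        ,  0.        ]), 'R': array([[ 0.9973496 , -0.070086  , -0.01953795],
       [-0.05561722, -0.56125167, -0.82577436],
       [ 0.04690951,  0.82467237, -0.
[... 485 characters left out ...]
805e-05, -9.78979359e-01]]), 't': array([0.09267789, 0.5878815 , 0.97681176])}
wrist {'camera_matrix': array([[423.97799129,   0.        , 320.5118809 ],
       [  0.        , 423.97799129, 241.7329319 ],
       [  0.        ,   0.        ,   1.        ]]), 'dist_coeffs': array([-0.03518608,  0.        ,  0.        ,  0.        ,  0.        ]), 'hand_eye': array([[-7.57389536e-04, -9.55119113e-01, -2.96221044e-01,
         7.98705955e-02],
       [ 9.99999697e-01, -7.77382491e-04, -5.02882289e-05,
        -1.11152381e-04],
       [-1.82245805e-04, -2.96220993e-01,  9.55119412e-01,
        -1.58095878e-01],
       [ 0.00000000e+00,  0.00000000e+00,  0.00000000e+00,
         1.00000000e+00]])}
```

View pics/scene0.png

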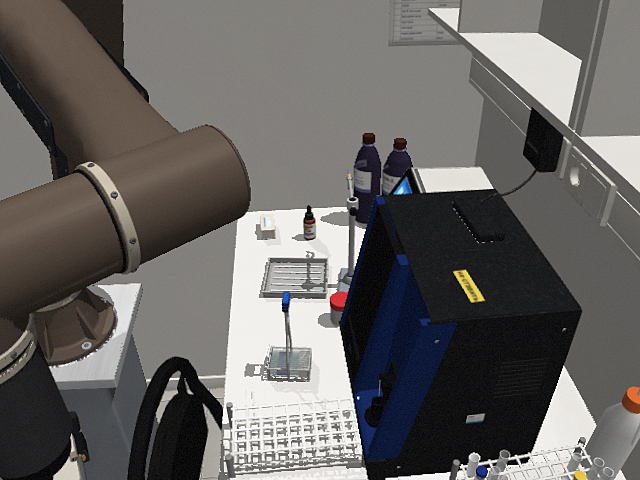

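View pics/top0.png

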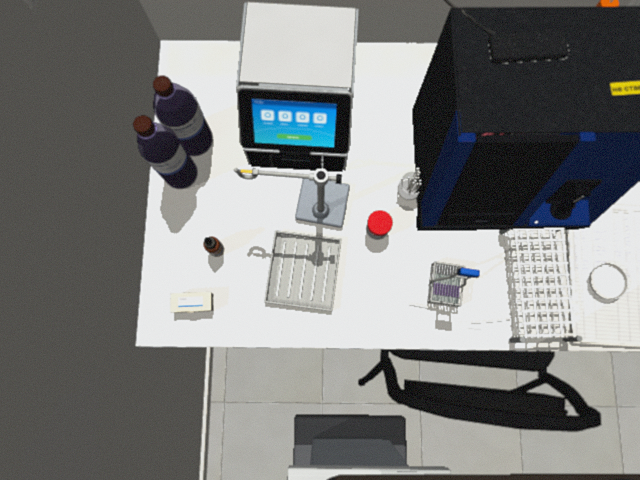

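The top view shows the column top at (321,176) and its base near (321,210). The rod points left to the hook at (240,173), and the tray is centred near (304,272). The rack base is near (445,287) with its grip at (469,272). The jar is at (379,223), the dropper at (213,245) and the slide box at (191,301). The scene view shows the grip at (286,302), the column top at (352,203) and the hook at (350,178).

```bash
cat > h.py <<'E'
import cv2,numpy as np
from station import arm,cams
from scipy.spatial.transform import Rotation as Ro
def cam(n,s=None):
    c=cams.camera_info(n);K,D=np.array(c["camera_matrix"]),np.array(c["dist_coeffs"])
    if n=="wrist":
        H=np.array(c["hand_eye"]);Rt=Ro.from_euler("xyz",s["ee_rot"]).as_matrix()
        Rw=Rt@H[:3,:3];o=Rt@H[:3,3]+s["eef_pos"];return K,D,Rw.T,-Rw.T@o
    return K,D,np.array(c["R"]),np.array(c["t"])
def ray(C,p):
    K,D,R,t=C;q=cv2.undistortPoints(np.array([[p]],float),K,D)[0,0]
    d=R.T@np.array([*q,1]);return -R.T@t,d/np.linalg.norm(d)
def onz(C,p,z):
    o,d=ray(C,p);return o+d*(z-o[2])/d[2]
def tri(C1,p1,C2,p2):
    o1,d1=ray(C1,p1);o2,d2=ray(C2,p2)
    A=np.stack([d1,-d2],1);k=np.linalg.lstsq(A,o2-o1,rcond=None)[0]
    a,b=o1+k[0]*d1,o2+k[1]*d2;return (a+b)/2,np.linalg.norm(a-b)
def proj(C,X):
    K,D,R,t=C;return cv2.projectPoints(np.array(X,float).reshape(-1,3),cv2.Rodrigues(R)[0],t,K,D)[0][:,0]
E
python3 - <<'E'
from h import *
np.set_printoptions(precision=4,suppress=True)
T=cam("top");S=cam("scene");a=cv2.imread("pics/top0.png");b=cv2.imread("pics/scene0.png")
def blob(img,lo,hi,roi):
    x0,y0,x1,y1=roi;m=cv2.inRange(cv2.cvtColor(img,cv2.COLOR_BGR2HSV)[y0:y1,x0:x1],lo,hi)
    ys,xs=np.nonzero(m);r=cv2.minAreaRect(np.float32(np.c_[xs+x0,ys+y0]));return np.array([xs.mean()+x0,ys.mean()+y0]),len(xs),r
gt=blob(a,(95,120,60),(130,255,255),(450,255,490,290));gs=blob(b,(95,120,60),(130,255,255),(270,285,300,320))
print(gt,gs,"grip",tri(T,gt[0],S,gs[0]))
print("coltop top cam",onz(T,(321,175),.242),"scene",onz(S,(352,201),.242))
for p in [(302,180),(310,180),(349,183),(345,227),(297,222)]:print("foot",p,onz(T,p,.014))
for p in [(274,232),(341,235),(333,312),(266,304)]:print("tray",p,onz(T,p,.016))
for p in [(432,262),(464,265),(460,307),(428,304)]:print("rack",p,onz(T,p,.03))
for n,p,z in [("jar",(379,222),.062),("drop",(210,243),.1),("boxfront",(418,228),0),("box top corner",(460,138),.4),("analyser",(246,165),0),("rackr",(512,348),.05)]:print(n,onz(T,p,z))
for z in(.19,.21,.23):print("hook tip",z,onz(T,(240,173),z))
big=lambda i,r,k:cv2.resize(i[r[1]:r[3],r[0]:r[2]],None,fx=k,fy=k,interpolation=cv2.INTER_CUBIC)
A=big(a,(225,140,365,240),4);B=big(b,(330,160,380,310),4)[:, :]
A=cv2.copyMakeBorder(A,0,600-A.shape[0],0,0,0);B=cv2.copyMakeBorder(B,0,600-B.shape[0],0,0,0)
cv2.imwrite("pics/c1.png",np.hstack([A,B])[:, :800])
E
```

```text
(array([468.8222, 272.2815]), 135, ((468.6676025390625, 272.410400390625), (19.235233306884766, 7.2987446784973145), 8.746162414550781)) (array([285.549 , 298.8039]), 102, ((285.5, 301.5), (21.0, 7.0), 90.0)) grip (array([ 0.5112, -0.1602,  0.1846]), np.float64(0.000661364104625576))
coltop top cam [0.6661 0.0997 0.242 ] scene [0.6652 0.0847 0.242 ]
foot (302, 180) [0.7338 0.1406 0.014 ]
foot (310, 180) [0.734  0.1234 0.014 ]
foot (349, 183) [0.7282 0.0392 0.014 ]
foot (345, 227) [0.6306 0.0477 0.014 ]
foot (297, 222) [0.6403 0.1495 0.014 ]
tray (274, 232) [0.6176 0.1975 0.016 ]
tray (341, 235) [0.6127 0.0562 0.016 ]
tray (333, 312) [0.4514 0.0721 0.016 ]
tray (266, 304) [0.4661 0.2094 0.016 ]
rack (432, 262) [ 0.5549 -0.1306  0.03  ]
rack (464, 265) [ 0.5494 -0.1961  0.03  ]
rack (460, 307) [ 0.4633 -0.1841  0.03  ]
rack (428, 304) [ 0.4686 -0.1196  0.03  ]
jar [ 0.6303 -0.0188  0.062 ]
drop [0.5751 0.3127 0.1   ]
boxfront [ 0.6336 -0.1096  0.    ]
box top corner [ 0.6676 -0.0942  0.4   ]
analyser [0.7716 0.265  0.    ]
rackr [ 0.3832 -0.2765  0.05  ]
hook tip 0.19 [0.6863 0.2459 0.19  ]
hook tip 0.21 [0.6793 0.2426 0.21  ]
hook tip 0.23 [0.6722 0.2393 0.23  ]
```

View pics/c1.png

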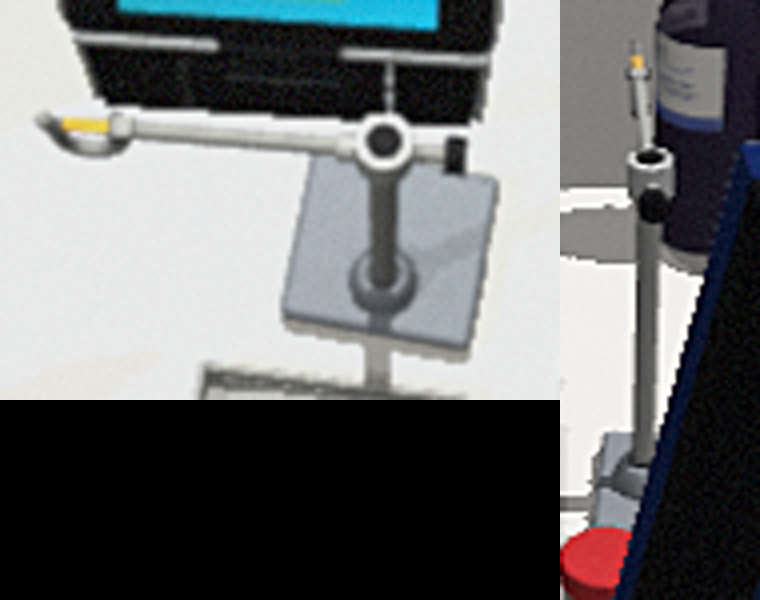

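The crop shows the column top at pixel (320.8,175) in the top view and (352.8,199.2) in the scene view. The keeper is at (246.2,171.2) in the top view and (349.2,175.5) in the scene view.

```bash
python3 - <<'E'
from h import *
np.set_printoptions(precision=4,suppress=True)
T=cam("top");S=cam("scene")
print("col",tri(T,(320.8,175),S,(352.8,199.2)),"base",onz(T,(320.7,210),.02))
print("keeper",tri(T,(246.2,171.2),S,(349.2,175.5)))
print("tip",tri(T,(235.7,169.5),S,(348.6,171)))
c=onz(T,(320.8,175),.242)
for z in(.19,.2,.21,.22,.23):
    k=onz(T,(246.2,171.2),z);r=onz(T,(284,173.2),z);print(z,k[:2],np.linalg.norm((k-c)[:2]),r[:2],"scene px",proj(S,k))
E
```

```text
col (array([0.6684, 0.1001, 0.2372]), np.float64(0.0012637081449341924)) base [0.6656 0.0996 0.02  ]
keeper (array([0.677 , 0.2291, 0.228 ]), np.float64(0.0012255222999922803))
tip (array([0.6782, 0.2468, 0.2312]), np.float64(0.00021947836386882513))
0.19 [0.6898 0.2349] 0.1369433206123522 [0.6869 0.1665] scene px [[353.6642 188.1668]]
0.2 [0.6863 0.2334] 0.13486011155697275 [0.6833 0.1658] scene px [[352.3772 184.9157]]
0.21 [0.6827 0.2318] 0.132856788878749 [0.6798 0.165 ] scene px [[351.0766 181.6318]]
0.22 [0.6792 0.2303] 0.13093701938862637 [0.6763 0.1643] scene px [[349.7623 178.3149]]
0.23 [0.6756 0.2288] 0.1291045304192469 [0.6728 0.1635] scene px [[348.434  174.9644]]
```

```bash
python3 -m handwheel '[[[0,0,-0.5,0,0,0.35,120],[0,0,-1,0,0,0.7,120],[0,0,-1,0,0,0.78,120],[0,0,-1,0,0,0.78,255]]]' 10
python3 -m handwheel '[[[-0.17,0.46,-0.2,0,0,0,255],[-0.35,0.93,-0.4,0,0,0,255]]]'
python3 -m handwheel '[[[-0.17,0.46,0,0,0,0,255],[-0.35,0.93,0,0,0,0,255]]]'
```

```text
t: 0.6
eef_pos: [0.2577, -0.6236, 0.3063]
ee_rot: [3.141, 0.0, -3.139]
force: [-0.2, -0.5, -0.6]
width: 0.0532
gripper_force: 0.0
t: 0.85
eef_pos: [0.2854, -0.5484, 0.3371]
ee_rot: [3.139, -0.002, -3.14]
force: [1.0, -0.4, 1.0]
width: 0.033
gripper_force: 0.0
t: 1.1
eef_pos: [0.3135, -0.4735, 0.3376]
ee_rot: [3.14, -0.001, -3.139]
force: [1.4, -0.2, -0.3]
width: 0.013
gripper_force: 0.0
```

```bash

python3 -m handwheel '[[[-0.17,0.46,0,0,0,0,255],[-0.35,0.93,0,0,0,0,255]]]' >/dev/null
python3 -m handwheel '[[[-0.17,0.46,0,0,0,0,255],[-0.35,0.93,0,0,0,0,255]]]' >/dev/null
python3 -m handwheel '[[[-0.17,0.46,0,0,0,0,255],[-0.35,0.93,0,0,0,0,255]]]' |grep -v wid
python3 -m handwheel '[[[-0.17,0.46,0,0,0,0,255],[-0.35,0.93,0,0,0,0,255]]]' >/dev/null
python3 -m handwheel '[[[-0.17,0.46,0,0,0,0,255],[-0.35,0.93,0,0,0,0,255]]]' >/dev/null
python3 -m handwheel '[[[-0.17,0.46,0,0,0,0,255],[-0.35,0.93,0,0,0,0,255]]]' >/dev/null
python3 -m handwheel '[[[-0.17,0.46,0,0,0,0,255],[-0.35,0.93,0,0,0,0,255]]]' 
python3 -m handwheel '[[[-0.15,0.46,0,0,0,0,255],[-0.3,0.93,0,0,0,0,255],[-0.3,0.93,0,0,0,0,255]]]' 
python3 - <<'E'
from h import *
s=arm.get_state();print(s["q"]);cv2.imwrite("pics/w1.png",cams.grab_frame("wrist"))
print(proj(cam("wrist",s),[[.668,.1,.242],[.674,.19,.224],[.677,.229,.224]]))
E
```

```text
t: 1.85
eef_pos: [0.3969, -0.2502, 0.3378]
ee_rot: [3.141, -0.001, -3.139]
force: [0.8, -0.1, 0.6]
gripper_force: 0.0
t: 2.85
eef_pos: [0.5084, 0.0474, 0.3377]
ee_rot: [-3.141, -0.001, -3.138]
force: [0.5, 0.2, -0.2]
width: 0.0002
gripper_force: 0.0
t: 3.22
eef_pos: [0.5325, 0.1226, 0.3367]
ee_rot: [-3.14, -0.003, -3.136]
force: [-0.4, -0.0, 0.1]
width: 0.0006
gripper_force: 0.0
[ 5.84744446e-01  9.44766394e-02 -8.53685728e-02 -4.08104748e-04
 -1.39403533e+00 -2.15025310e+00]
[[288.46603803 422.8594578 ]
 [407.28611742 413.24686161]
 [457.21933286 416.28327056]]
```

View pics/w1.png

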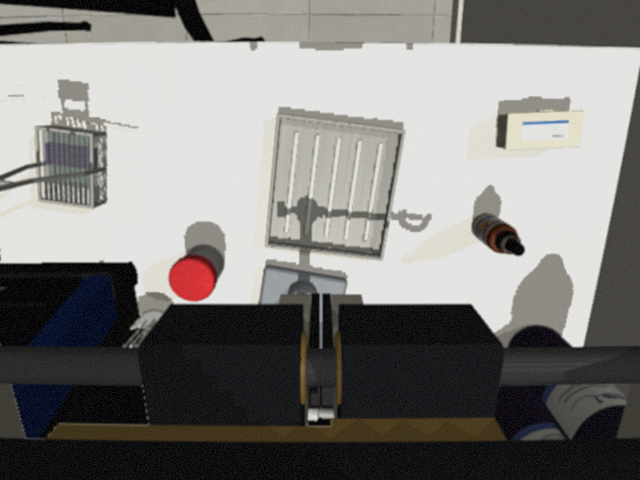

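The wrist view shows the tray with corners at about (282,113), (402,125), (383,257) and (268,245). The fingers are shut at (320,360), and the rod is hidden behind the gripper body.

```bash
python3 - <<'E'
from h import *
T=cam("top")
print("base",onz(T,(246,165),0),onz(T,(345,178),0))
for z in(.15,.2,.25,.3,.35):print(z,onz(T,(240,86),z)[:2],onz(T,(350,92),z)[:2],"lip",onz(T,(245,150),z)[:2])
s=arm.get_state();W=cam("wrist",s);c=np.array([onz(W,p,.016) for p in[(282,113),(402,125),(383,257),(268,245)]]);print(c,c.mean(0))
E
```

```text
base [0.77163007 0.26497604 0.        ] [0.7442481  0.04716903 0.        ]
0.15 [0.87909127 0.26017172] [0.86902153 0.04493872] lip [0.74645133 0.24500393]
0.2 [0.85188366 0.25148786] [0.84235767 0.04787703] lip [0.72640602 0.23713909]
0.25 [0.82467605 0.24280399] [0.8156938  0.05081533] lip [0.7063607  0.22927426]
0.3 [0.79746843 0.23412012] [0.78902993 0.05375363] lip [0.68631539 0.22140942]
0.35 [0.77026082 0.22543626] [0.76236607 0.05669193] lip [0.66627008 0.21354459]
[[0.45395618 0.07919103 0.016     ]
 [0.46597193 0.21021975 0.016     ]
 [0.61879079 0.19639723 0.016     ]
 [0.60427818 0.05925343 0.016     ]] [0.53574927 0.13626536 0.016     ]
```

```bash

python3 -m handwheel '[[[-0.4,0.13,0,0,0,0,255],[-0.73,0.26,0,0,0,0,255]]]' >/dev/null
python3 -m handwheel '[[[-0.4,0.13,0,0,0,0,255],[-0.73,0.26,0,0,0,0,255]]]' >/dev/null
python3 -m handwheel '[[[-0.4,0.13,0,0,0,0.1,255],[-0.73,0.26,0,0,0,0.17,255],[-0.73,0.26,0,0,0,0.17,255]]]'
python3 -m handwheel '[[[0,0,0.5,0,0,0,255],[0,0,1,0,0,0,255]]]' 
python3 -m handwheel '[[[0,0,0.3,0,0,0,255],[0,0,0.64,0,0,0,255],[0,0,0.64,0,0,0,255],[0,0,0.64,0,0,0,255]]]' 
python3 - <<'E'
from h import *
s=arm.get_state();print(s["q"]);a=cams.grab_frame("top")[120:250,200:380];b=cams.grab_frame("scene")[140:270,290:390]
cv2.imwrite("pics/c2.png",np.hstack([cv2.resize(i,None,fx=2.8,fy=2.8,interpolation=2) for i in(a,b)]))
E
```

```text
t: 4.15
eef_pos: [0.7082, 0.1828, 0.3361]
ee_rot: [-3.14, -0.003, 3.058]
force: [0.0, -0.6, -0.0]
width: 0.0006
gripper_force: 0.0
t: 4.4
eef_pos: [0.7068, 0.1824, 0.2582]
ee_rot: [3.141, 0.001, 3.059]
force: [-0.1, 0.2, 0.0]
width: 0.0005
gripper_force: 0.0
t: 4.9
eef_pos: [0.7077, 0.1829, 0.209]
ee_rot: [3.141, 0.001, 3.059]
force: [0.1, -0.0, 1.4]
width: 0.0001
gripper_force: 0.0
[ 5.18778378e-01  4.58978088e-01  1.26622888e-01  6.31602904e-04
 -1.23707604e+00 -2.17267564e+00]
```

View pics/c2.png

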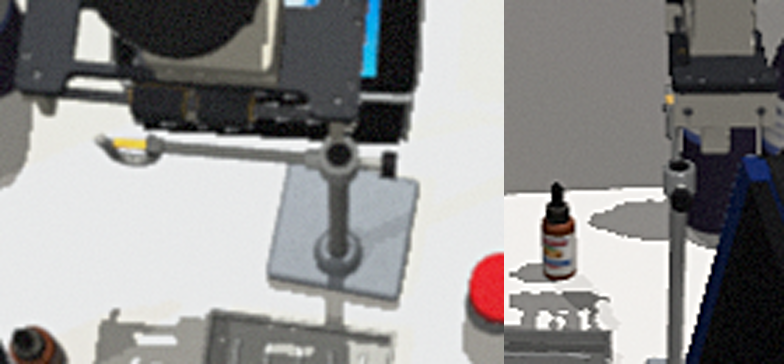

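The crop shows the fingers down behind the rod, with a gap between them, and the rod has not moved.

```bash

python3 -m handwheel '[[[0.08,0,0,0,0,0,255],[0.14,0,0,0,0,0,255],[0.18,0,0,0,0,0,255],[0.21,0,0,0,0,0,255],[0.23,0,0,0,0,0,255]]]' 
python3 -m handwheel '[[[0.02,0,0,0,0,0,255],[0.04,0,0,0,0,0,255],[0.06,0,0,0,0,0,255],[0.08,0,0,0,0,0,255],[0.1,0,0,0,0,0,255]]]'
```

```text
t: 5.62
eef_pos: [0.689, 0.185, 0.2074]
ee_rot: [3.142, 0.0, 3.058]
force: [-0.1, -0.0, 0.6]
width: 0.0003
gripper_force: 0.0
t: 6.25
eef_pos: [0.6812, 0.1856, 0.2074]
ee_rot: [3.142, 0.0, 3.058]
force: [2.9, -0.0, -0.4]
width: 0.0006
gripper_force: 1.3
```

```bash

python3 -m handwheel '[[[0,0,0,0,0,-0.06,255],[0,0,0,0,0,-0.13,255],[0,0,0,0,0,-0.13,255]]]' 
for i in 1 2; do python3 -m handwheel '[[[0.088,0.01,0,0,0,-0.16,255],[0.177,0.013,0,0,0,-0.32,255],[0.266,0.009,0,0,0,-0.48,255],[0.355,-0.003,0,0,0,-0.64,255],[0.442,-0.021,0,0,0,-0.8,255]]]'; done
```

```text
t: 6.62
eef_pos: [0.6808, 0.1855, 0.2072]
ee_rot: [-3.141, -0.001, 3.124]
force: [-0.7, 0.1, 0.1]
width: 0.0006
gripper_force: 0.0
t: 7.25
eef_pos: [0.6462, 0.1844, 0.2074]
ee_rot: [-3.141, 0.001, -2.757]
force: [3.8, -0.4, -2.1]
width: 0.0004
gripper_force: 1.4
t: 7.88
eef_pos: [0.6142, 0.17, 0.2077]
ee_rot: [-3.141, 0.002, -2.357]
force: [3.6, 0.7, -0.8]
width: 0.0004
gripper_force: 1.4
```

```bash

python3 -m handwheel '[[[0.088,0.01,0,0,0,-0.16,255],[0.177,0.013,0,0,0,-0.32,255],[0.266,0.009,0,0,0,-0.48,255],[0.355,-0.003,0,0,0,-0.64,255],[0.442,-0.021,0,0,0,-0.8,255]]]'
python3 -m handwheel '[[[0.044,0.006,0,0,0,-0.08,255],[0.088,0.01,0,0,0,-0.16,255],[0.133,0.012,0,0,0,-0.24,255],[0.133,0.012,0,0,0,-0.24,255]]]'
```

```text
t: 8.5
eef_pos: [0.5904, 0.1442, 0.2079]
ee_rot: [-3.14, 0.002, -1.957]
force: [3.1, 1.5, -0.1]
width: 0.0003
gripper_force: 1.4
t: 9.0
eef_pos: [0.5852, 0.1345, 0.2078]
ee_rot: [-3.141, 0.001, -1.84]
force: [2.4, 1.6, 1.1]
width: 0.0002
gripper_force: 1.0
```

```bash

python3 -m handwheel '[[[-0.15,0,0,0,0,0,255],[-0.35,0,0,0,0,0,255],[-0.35,0,0,0,0,0,255]]]'>/dev/null
python3 -m handwheel '[[[0,0,-0.5,0,0,0,255],[0,0,-1,0,0,0,255]]]' >/dev/null
python3 -m handwheel '[[[-0.3,0,-0.5,0,0,0,255],[-0.6,0,-1,0,0,0,255],[-0.6,0,-1,0,0,0,255],[-0.6,0,-1,0,0,0,0]]]' 
python3 - <<'E'
from h import *
s=arm.get_state();print(s["q"]);a=cams.grab_frame("wrist");b=cams.grab_frame("top")[140:300,230:390];cv2.imwrite("pics/w2full.png",a)
cv2.imwrite("pics/w2.png",np.hstack([cv2.resize(a,(480,360)),cv2.resize(b,(320,320)).copy() if 0 else cv2.copyMakeBorder(cv2.resize(b,(320,320)),0,40,0,0,0)]))
E
```

```text
t: 10.12
eef_pos: [0.6045, 0.2076, 0.3664]
ee_rot: [3.14, -0.001, -1.84]
force: [0.6, 0.4, -0.5]
width: 0.0062
gripper_force: 0.0
[ 6.35297953e-01  2.48844614e-01  1.68265299e-01 -4.93047027e-04
 -1.49154753e+00 -9.03975228e-01]
```

View pics/w2.png

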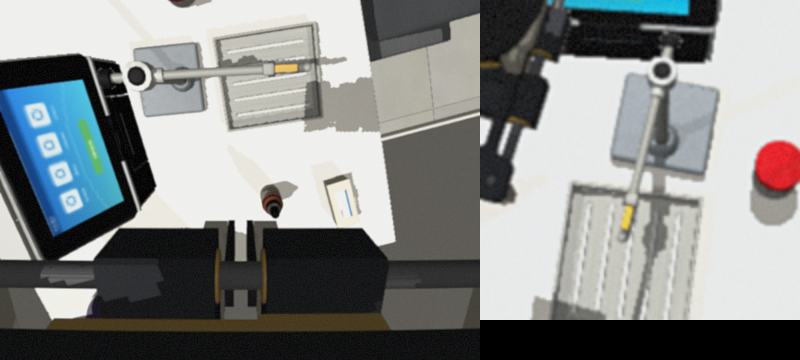

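The wrist view shows the rod running from the column top at about (137,77) of the 480-wide view to the keeper at (287,69). The hook is over the tray. The top crop shows the keeper over the tray too.

```bash
python3 - <<'E'
from h import *
np.set_printoptions(precision=4,suppress=True)
s=arm.get_state();W=cam("wrist",s);T=cam("top");a=cams.grab_frame("wrist");b=cams.grab_frame("top")
def yel(i,r):
    m=cv2.inRange(cv2.cvtColor(i,cv2.COLOR_BGR2HSV),(15,120,120),(32,255,255));k=np.zeros_like(m);k[r[1]:r[3],r[0]:r[2]]=m[r[1]:r[3],r[0]:r[2]]
    y,x=np.nonzero(k);return np.array([x.mean(),y.mean()]),len(x),x.min(),x.max(),y.min(),y.max()
w=yel(a,(330,60,430,120));t=yel(b,(280,200,340,290));print(w,t)
k,e=tri(W,w[0],T,t[0]);print("keeper",k,e)
c,e=tri(W,(187,101),T,(320.8,175));print("coltop",c,e)
for z in(.215,.222,.229):
  for C,p in((W,w[0]),(T,t[0])):
    q=onz(C,p,z);d=q[:2]-[.666,.0998];print(z,q,np.linalg.norm(d),np.arctan2(d[1],-d[0]))
print("coltop",onz(W,(183,102),.242))
# rod direction (edge fit) in wrist image
g=cv2.cvtColor(a,cv2.COLOR_BGR2GRAY)
# rack grip in top + wrist not visible
x=b[255:290,450:490];m=cv2.inRange(cv2.cvtColor(x,cv2.COLOR_BGR2HSV),(95,120,60),(130,255,255));print("grip px",m.sum()/255)
E
```

```text
(array([381.0583,  91.754 ]), 309, np.int64(366), np.int64(396), np.int64(86), np.int64(97)) (array([303.3571, 248.3333]), 42, np.int64(301), np.int64(306), np.int64(243), np.int64(254))
keeper [0.5415 0.1282 0.2285] 0.0006895316818894782
coltop [0.6632 0.1007 0.2469] 0.0026167690053350927
0.215 [0.5395 0.1285 0.215 ] 0.129716205194699 0.22274495271523004
0.215 [0.5441 0.1283 0.215 ] 0.1251418040639641 0.22964650407906204
0.222 [0.5405 0.1285 0.222 ] 0.12874605764790722 0.22471300653157547
0.222 [0.5428 0.1281 0.222 ] 0.1264267191458229 0.22536192778832642
0.229 [0.5415 0.1285 0.229 ] 0.12777641633607234 0.22671093764466482
0.229 [0.5414 0.1278 0.229 ] 0.12771390839307542 0.22116364157184568
coltop [0.6661 0.1008 0.242 ]
grip px 135.0
```

```bash

for i in 1 2 3; do python3 -m handwheel '[[[0,0,0,0,0,0.35,0],[0,0,0,0,0,0.7,0],[0,0,0,0,0,0.957,0],[0,0,0,0,0,0.957,0]]]'>/dev/null; done
for i in 1 2 3; do python3 -m handwheel '[[[0.055,-0.47,0,0,0,0,0],[0.109,-0.942,0,0,0,0,0]]]'>/dev/null; done
python3 -m handwheel '[[[0.055,-0.3,0,0,0,0,0],[0.109,-0.6,0,0,0,0,0],[0.109,-0.6,0,0,0,0,0],[0.109,-0.6,0,0,0,0,0]]]'
python3 - <<'E'
from h import *
s=arm.get_state();print(s["q"]);a=cams.grab_frame("wrist");cv2.imwrite("pics/w3.png",a)
print(proj(cam("wrist",s),[[.511,-.16,.182],[.511,-.16,0]]))
E
```

```text
t: 13.08
eef_pos: [0.5339, -0.0593, 0.3674]
ee_rot: [3.141, 0.0, 3.011]
force: [0.1, -0.7, 0.4]
width: 0.088
gripper_force: 0.0
[ 2.54321888e-01  6.86517496e-02 -4.71078471e-02 -1.14731754e-04
 -1.45487596e+00 -1.95610315e+00]
[[195.71546283 199.97393508]
 [237.04313747 170.2144878 ]]
```

View pics/w3.png

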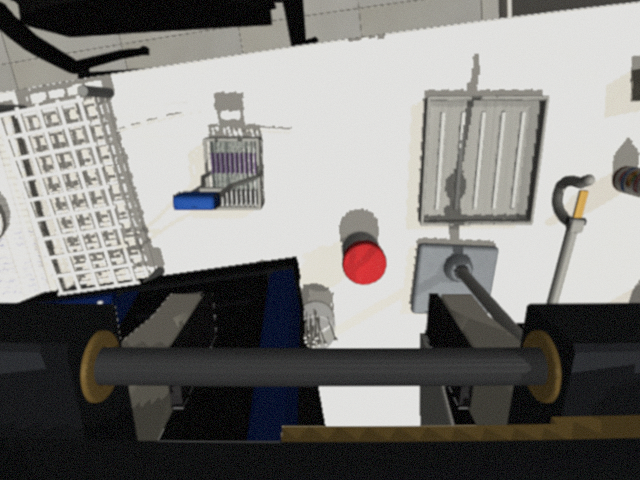

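The wrist view shows the blue grip at about (196,200) and the rack base near (235,172), square to the tool. The hook at the right edge, near (575,205), is still where I left it.

```bash
python3 - <<'E'
from h import *
np.set_printoptions(precision=4,suppress=True)
s=arm.get_state();W=cam("wrist",s);T=cam("top");a=cams.grab_frame("wrist")
m=cv2.inRange(cv2.cvtColor(a,cv2.COLOR_BGR2HSV),(95,120,60),(130,255,255));k=np.zeros_like(m);k[180:225,160:235]=m[180:225,160:235]
y,x=np.nonzero(k);p=[x.mean(),y.mean()];print(p,len(x),x.min(),x.max(),y.min(),y.max())
print("grip",tri(W,p,T,(468.8,272.3)))
top=[(x.min(),y[x<x.min()+3].mean()),(x.max(),y[x>x.max()-3].mean())]
q=[onz(W,t,.185) for t in top];d=q[1]-q[0];print(q,"y dir angle",np.arctan2(-d[0],d[1]))
b=np.array([onz(W,t,.03) for t in[(206,137),(262,138),(263,207),(206,206)]]);print(b,b.mean(0))
d=b[2]-b[1];print(np.arctan2(d[1],d[0]))
print("onz",onz(W,p,.185))
R=Ro.from_euler("xyz",s["ee_rot"]).as_matrix()
for g in([.511,-.16,0],):print("tool delta",R.T@(np.array(g)-s["eef_pos"]))
E
```

```text
[np.float64(194.18255250403877), np.float64(200.80129240710824)] 619 173 214 192 208
grip (array([ 0.5104, -0.1591,  0.1883]), np.float64(0.00023235718550853693))
[array([ 0.5096, -0.1777,  0.185 ]), array([ 0.5137, -0.1441,  0.185 ])] y dir angle -0.12172658446450967
[[ 0.4658 -0.1815  0.03  ]
 [ 0.4756 -0.1183  0.03  ]
 [ 0.555  -0.1308  0.03  ]
 [ 0.5447 -0.1983  0.03  ]] [ 0.5103 -0.1572  0.03  ]
-0.15640461635629133
onz [ 0.511  -0.1601  0.185 ]
tool delta [ 0.0096 -0.1031  0.3673]
```

```bash

python3 -m handwheel '[[[0.06,-0.4,0,0,0,0,0],[0.06,-0.64,0,0,0,0,0]]]'>/dev/null
python3 -m handwheel '[[[0.06,-0.4,0,0,0,0,0],[0.06,-0.64,0,0,0,0,0],[0.06,-0.64,0,0,0,0,0]]]'
python3 -m handwheel '[[[0,0,0.5,0,0,0,0],[0,0,1,0,0,0,0],[0,0,1,0,0,0,0]]]'
python3 - <<'E'
from h import *
s=arm.get_state();a=cams.grab_frame("wrist");cv2.imwrite("pics/w4.png",a[:,:][::1])
R=Ro.from_euler("xyz",s["ee_rot"]).as_matrix();print(R.T@(np.array([.5105,-.1595,.161])-s["eef_pos"]))
W=cam("wrist",s);m=cv2.inRange(cv2.cvtColor(a,cv2.COLOR_BGR2HSV),(95,120,60),(130,255,255));m[:120]=0;m[:,:230]=0;m[:,410:]=0
n,l,st,c=cv2.connectedComponentsWithStats(m);i=1+st[1:,4].argmax();print(st[i],c[i]);g=onz(W,c[i],.188);print(g,R.T@(g-s["eef_pos"]))
E
```

```text
t: 13.8
eef_pos: [0.5107, -0.1606, 0.3672]
ee_rot: [-3.142, -0.0, 3.007]
force: [-0.2, 0.4, 0.6]
width: 0.0878
gripper_force: 0.0
t: 14.18
eef_pos: [0.5093, -0.159, 0.2848]
ee_rot: [-3.141, -0.006, 3.008]
force: [0.4, -0.3, 0.4]
width: 0.0879
gripper_force: 0.0
[-0.00193599 -0.0002852   0.12377133]
[ 294  232   52   25 1035] [319.90821256 246.27536232]
[ 0.51085306 -0.15947969  0.188     ] [-0.00213102 -0.00022663  0.09676978]
```

```bash

python3 -m handwheel '[[[0,0,0.4,0,0,0,0],[0,0,0.8,0,0,0,0],[0,0,0.8,0,0,0,0]]]'>/dev/null
python3 -m handwheel '[[[0,0,0.3,0,0,0,0],[0,0,0.6,0,0,0,0],[0,0,0.74,0,0,0,0],[0,0,0.74,0,0,0,0]]]'
python3 -m handwheel '[[[0,0,0,0,0,0,130],[0,0,0,0,0,0,150],[0,0,0,0,0,0,165],[0,0,0,0,0,0,180],[0,0,0,0,0,0,200]]]' 20
python3 -m handwheel '[[[0,0,0,0,0,0,220],[0,0,0,0,0,0,230],[0,0,0,0,0,0,230]]]' 20
```

```text
t: 15.1
eef_pos: [0.5114, -0.1598, 0.1652]
ee_rot: [-3.141, 0.001, 3.008]
force: [-0.1, -0.0, 0.9]
width: 0.0876
gripper_force: 0.0
t: 15.72
eef_pos: [0.5107, -0.1597, 0.1642]
ee_rot: [-3.142, 0.0, 3.008]
force: [0.1, -0.0, 0.3]
width: 0.0436
gripper_force: 0.0
t: 16.1
eef_pos: [0.5107, -0.1598, 0.1642]
ee_rot: [-3.142, -0.0, 3.008]
force: [-0.5, 0.0, -0.7]
width: 0.0339
gripper_force: 20.0
```

```bash

python3 -m handwheel '[[[0,0,-0.05,0,0,0,230],[0,0,-0.2,0,0,0,230],[0,0,-0.4,0,0,0,230],[0,0,-0.6,0,0,0,230],[0,0,-0.75,0,0,0,230]]]'
python3 -m handwheel '[[[0,0,-0.2,0,0,0.05,230],[0,0,-0.4,0,0,0.1,230],[0,0,-0.6,0,0,0.15,230],[0,0,-0.74,0,0,0.177,230],[0,0,-0.74,0,0,0.177,230]]]'
for i in 1 2 3 4; do python3 -m handwheel '[[[0.06,0.15,0,0,0,0,230],[0.14,0.36,0,0,0,0,230],[0.22,0.6,0,0,0,0,230],[0.29,0.8,0,0,0,0,230],[0.33,0.898,0,0,0,0,230]]]'|head -4;done
python3 - <<'E'
from h import *
s=arm.get_state();a=cams.grab_frame("wrist");t=cams.grab_frame("top");cv2.imwrite("pics/top5.png",t)
cv2.imwrite("pics/w5.png",np.hstack([cv2.resize(a,(480,360)),cv2.copyMakeBorder(cv2.resize(t[140:340,230:390],(288,360)),0,0,0,0,0)]))
E
```

```text
t: 16.73
eef_pos: [0.5111, -0.1597, 0.2259]
ee_rot: [3.141, 0.002, 3.008]
force: [0.2, 0.1, -4.2]
width: 0.0339
gripper_force: 20.0
t: 17.35
eef_pos: [0.5112, -0.1597, 0.2843]
ee_rot: [3.141, 0.002, 2.919]
force: [0.2, -0.0, -3.5]
width: 0.0335
gripper_force: 20.0
t: 17.98
eef_pos: [0.5006, -0.0824, 0.2833]
ee_rot: [3.142, 0.0, 2.921]
force: [-0.5, 0.9, -3.5]
t: 18.6
eef_pos: [0.4907, -0.007, 0.2834]
ee_rot: [3.142, 0.0, 2.92]
force: [-0.3, 0.3, -2.8]
t: 19.23
eef_pos: [0.4808, 0.0688, 0.2833]
ee_rot: [-3.142, -0.0, 2.92]
force: [0.4, 0.2, -3.5]
t: 19.85
eef_pos: [0.4709, 0.145, 0.2833]
ee_rot: [-3.142, -0.0, 2.92]
force: [0.1, 1.1, -2.5]
```

View pics/w5.png

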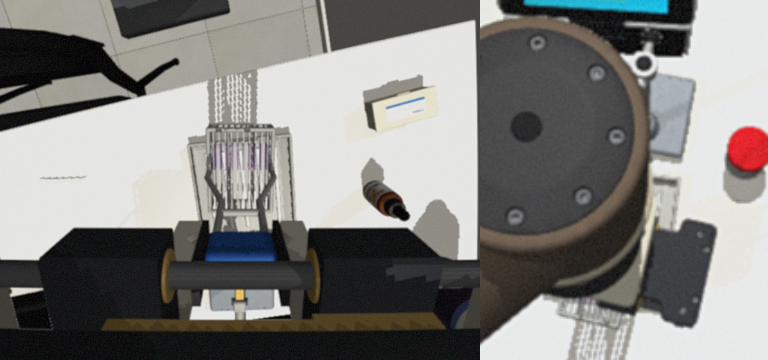

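The wrist view shows the grip held square, with the hook and its yellow keeper at about (239,293) of the scaled view. They line up with the block's centre at (240,246).

```bash
python3 - <<'E'
from h import *
np.set_printoptions(precision=4,suppress=True)
s=arm.get_state();W=cam("wrist",s);a=cams.grab_frame("wrist");h=cv2.cvtColor(a,cv2.COLOR_BGR2HSV)
m=cv2.inRange(h,(15,120,100),(32,255,255));m[:370]=0;m[420:]=0;m[:,290:350][:]=m[:,290:350];m[:,:290]=0;m[:,350:]=0
y,x=np.nonzero(m);print(len(x),x.mean(),y.mean(),y.min(),y.max())
R=Ro.from_euler("xyz",s["ee_rot"]).as_matrix()
for z in(.222,.226):
  for p in((x.mean(),y.mean()),(x[y<y.min()+2].mean(),y.min()),(x[y>y.max()-2].mean(),y.max())):
    q=onz(W,p,z);print(z,q,"tool",R.T@(q-s["eef_pos"]),np.linalg.norm(q[:2]-[.666,.0998]))
E
```

```text
155 319.89032258064515 392.60645161290324 386 399
0.222 [0.5535 0.1258 0.222 ] tool [-0.0847 -0.0003  0.0612] 0.11547274705275433
0.222 [0.5488 0.1267 0.222 ] tool [-0.08   -0.0003  0.0612] 0.12024503995456289
0.222 [0.558  0.1246 0.222 ] tool [-0.0894 -0.0004  0.0612] 0.11079770209523362
0.226 [0.5506 0.1264 0.226 ] tool [-0.0817 -0.0003  0.0572] 0.11847393603298605
0.226 [0.546  0.1274 0.226 ] tool [-0.077  -0.0003  0.0572] 0.12315921200958849
0.226 [0.555  0.1253 0.226 ] tool [-0.0863 -0.0004  0.0572] 0.1138841446231235
```

```bash

python3 -m handwheel '[[[-0.05,0,0,0,0,0,230],[-0.12,0,0,0,0,0,230],[-0.2,0,0,0,0,0,230],[-0.28,0,0,0,0,0,230],[-0.36,0,0,0,0,0,230]]]'
python3 -m handwheel '[[[-0.12,0,0,0,0,0,230],[-0.25,0,0,0,0,0,230],[-0.38,0,0,0,0,0,230],[-0.48,0,0,0,0,0,230],[-0.52,0,0,0,0,0,230]]]'
python3 - <<'E'
from h import *
s=arm.get_state();a=cams.grab_frame("wrist");t=cams.grab_frame("scene")
print(np.linalg.norm(s["eef_pos"][:2]-[.666,.0998]))
cv2.imwrite("pics/w6.png",np.hstack([cv2.resize(a[200:],(457,200)) if 0 else cv2.resize(a,(400,300)),cv2.resize(t[130:330,230:430],(400,300) if 0 else (300,300))]))
E
```

```text
t: 20.62
eef_pos: [0.4996, 0.1373, 0.2833]
ee_rot: [-3.141, -0.0, 2.919]
force: [0.2, -0.4, -3.8]
width: 0.0342
gripper_force: 20.0
t: 21.25
eef_pos: [0.5402, 0.1282, 0.2831]
ee_rot: [-3.141, -0.0, 2.919]
force: [0.9, -0.4, -4.1]
width: 0.0338
gripper_force: 20.0
0.12899710879601375
```

View pics/w6.png

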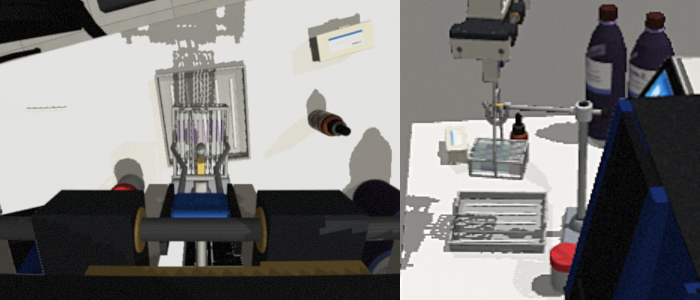

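The scene view shows the hook passing through the bail window. The wrist view shows the keeper at about (201,165), between the stems and below the block. Next I lower the rack and watch the force.

```bash

python3 -m handwheel '[[[0,0,0.04,0,0,0,230],[0,0,0.08,0,0,0,230],[0,0,0.12,0,0,0,230],[0,0,0.15,0,0,0,230],[0,0,0.15,0,0,0,230]]]'|grep -E "eef|force"
for i in 1 2 3; do python3 -m handwheel '[[[0,0,0.015,0,0,0,230],[0,0,0.03,0,0,0,230],[0,0,0.045,0,0,0,230],[0,0,0.06,0,0,0,230]]]'|grep -E "eef|force";done
```

```text
eef_pos: [0.5396, 0.1283, 0.2711]
force: [0.1, -0.8, -3.0]
gripper_force: 20.0
eef_pos: [0.5397, 0.1283, 0.2666]
force: [-1.4, -0.6, -1.7]
gripper_force: 20.0
eef_pos: [0.5401, 0.1283, 0.2623]
force: [-0.8, -0.8, 2.6]
gripper_force: 20.0
eef_pos: [0.5403, 0.1285, 0.2578]
force: [-0.5, -0.3, 6.8]
gripper_force: 20.0
```

```bash
python3 - <<'E'
from h import *
s=arm.get_state();a=cams.grab_frame("wrist");t=cams.grab_frame("scene")
cv2.imwrite("pics/w7.png",np.hstack([cv2.resize(a[200:420,250:390],None,fx=2.7,fy=2.7,interpolation=2),cv2.resize(t[180:300,250:330],(396,594),interpolation=2)]))
def blue(a):
    m=cv2.inRange(cv2.cvtColor(a,cv2.COLOR_BGR2HSV),(95,120,60),(130,255,255));m[:250]=0;m[:,:240]=0;m[:,400:]=0
    n,l,st,c=cv2.connectedComponentsWithStats(m);return st[1+st[1:,4].argmax()]
print(blue(cv2.imread("pics/w7.png")) if 0 else blue(a))
E
```

```text
[ 273  332   95   17 1320]
```

View pics/w7.png

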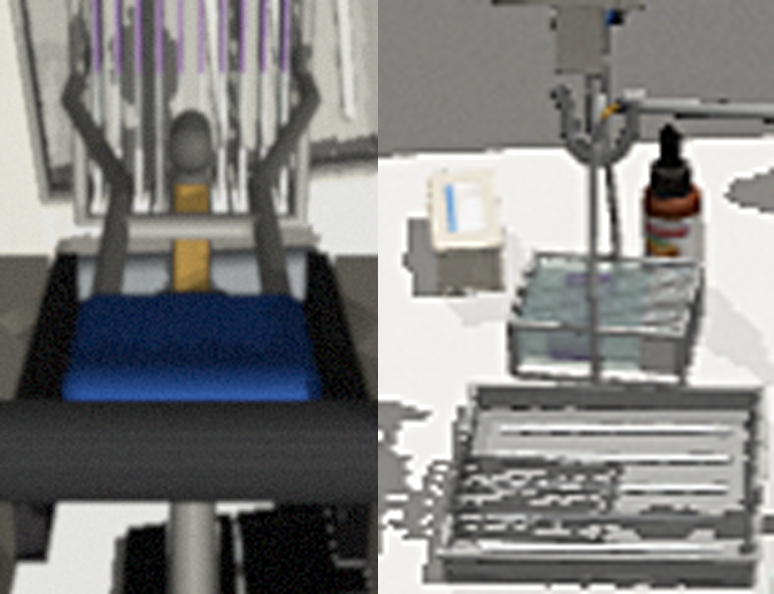

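The crop shows the bar across the mouth, pressing the yellow keeper down and well clear of the tip. The rack is upright.

```bash

for i in 1 2; do python3 -m handwheel '[[[0,0,0.012,0,0,0,230],[0,0,0.024,0,0,0,230],[0,0,0.036,0,0,0,230]]]' 35|grep -E "eef|force";done
```

```text
eef_pos: [0.5399, 0.1287, 0.2548]
force: [-1.6, -0.0, 6.4]
gripper_force: 35.0
eef_pos: [0.5395, 0.1286, 0.2517]
force: [-2.7, 1.2, 6.4]
gripper_force: 35.0
```

```bash

for i in 1 2; do python3 -m handwheel '[[[0,0,0.012,0,0,0,230],[0,0,0.024,0,0,0,230],[0,0,0.036,0,0,0,230]]]'|grep -E "eef|force";done
```

```text
eef_pos: [0.5392, 0.1286, 0.2485]
force: [-3.5, 1.0, 5.5]
gripper_force: 35.0
eef_pos: [0.5388, 0.1284, 0.2442]
force: [-0.1, -0.3, -3.0]
gripper_force: 35.0
```

```bash

for i in 1 2; do python3 -m handwheel '[[[0,0,0.01,0,0,0,230],[0,0,0.02,0,0,0,230],[0,0,0.02,0,0,0,230]]]'|grep -E "eef|force";done
```

```text
eef_pos: [0.5397, 0.1283, 0.2436]
force: [0.6, 0.2, -2.3]
gripper_force: 35.0
eef_pos: [0.5397, 0.1283, 0.2422]
force: [-0.1, -0.4, -3.2]
gripper_force: 35.0
```

```bash

for i in 1 2; do python3 -m handwheel '[[[0,0,0.01,0,0,0,230],[0,0,0.02,0,0,0,230],[0,0,0.02,0,0,0,230]]]'|grep -E "eef|force";done
```

```text
eef_pos: [0.5396, 0.1283, 0.2405]
force: [-0.2, -0.6, -3.4]
gripper_force: 35.0
eef_pos: [0.5397, 0.1283, 0.239]
force: [0.5, -0.2, -2.7]
gripper_force: 35.0
```

```bash

for i in 1 2 3; do python3 -m handwheel '[[[0,0,0.005,0,0,0,230],[0,0,0.012,0,0,0,230],[0,0,0.012,0,0,0,230]]]'|grep -E "eef|force";done
python3 - <<'E'
from h import *
a=cams.grab_frame("wrist");t=cams.grab_frame("scene")
cv2.imwrite("pics/w8.png",np.hstack([cv2.resize(a[200:420,250:390],None,fx=2.7,fy=2.7,interpolation=2),cv2.resize(t[180:300,250:330],(396,594),interpolation=2)]))
E
```

```text
eef_pos: [0.5399, 0.1284, 0.2386]
force: [-2.4, 0.7, 1.2]
gripper_force: 35.0
eef_pos: [0.5401, 0.1283, 0.2382]
force: [-1.9, 0.2, 6.2]
gripper_force: 35.0
eef_pos: [0.5402, 0.1283, 0.2379]
force: [-4.4, -0.0, 11.1]
gripper_force: 35.0
```

View pics/w8.png

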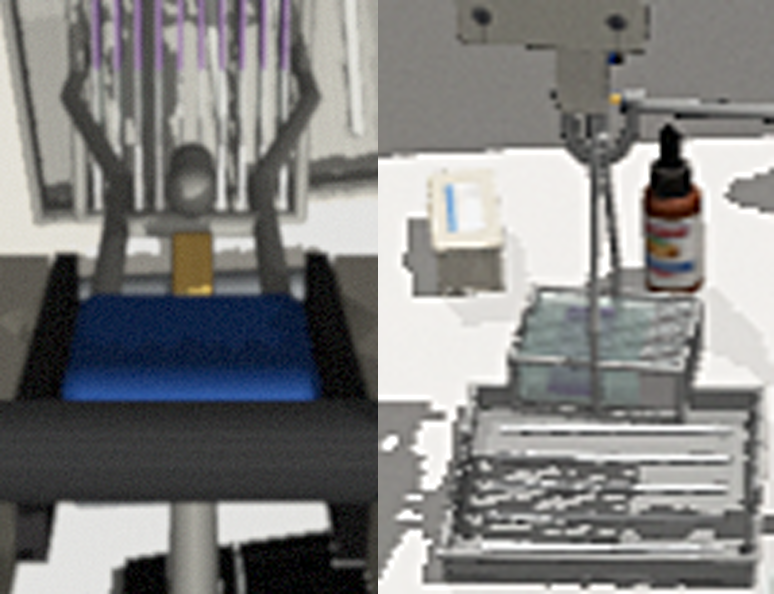

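The bar is on the hook's bottom, with contact at TCP z ≈ 0.2386, and the yellow keeper lies level above it. I'll relieve the load, then release.

```bash

python3 -m handwheel '[[[0,0,-0.01,0,0,0,230],[0,0,-0.02,0,0,0,230],[0,0,-0.027,0,0,0,230],[0,0,-0.027,0,0,0,230]]]' 
python3 -m handwheel '[[[0,0,0,0,0,0,230],[0,0,0,0,0,0,230],[0,0,0,0,0,0,230]]]' 6
for h in '155' ; do python3 -m handwheel '[[[0,0,0,0,0,0,150],[0,0,0,0,0,0,145],[0,0,0,0,0,0,140],[0,0,0,0,0,0,130],[0,0,0,0,0,0,110]]]';done
```

```text
t: 28.3
eef_pos: [0.5398, 0.1284, 0.2384]
ee_rot: [3.141, 0.0, 2.919]
force: [-0.8, -0.6, 2.6]
width: 0.0338
gripper_force: 35.0
t: 28.68
eef_pos: [0.5398, 0.1285, 0.2384]
ee_rot: [3.141, 0.0, 2.92]
force: [0.2, 0.4, 2.0]
width: 0.0337
gripper_force: 6.0
t: 29.3
eef_pos: [0.5396, 0.1283, 0.2383]
ee_rot: [-3.142, -0.0, 2.919]
force: [0.7, -0.2, 0.5]
width: 0.0477
gripper_force: 0.0
```

Released. I'll open wider, rise straight up and clear away.

```bash

python3 -m handwheel '[[[0,0,0,0,0,0,80],[0,0,0,0,0,0,50],[0,0,-0.1,0,0,0,50],[0,0,-0.25,0,0,0,50],[0,0,-0.4,0,0,0,50]]]'
python3 -m handwheel '[[[0,0,-0.3,0,0,0,50],[0,0,-0.6,0,0,0,50],[0,0,-0.95,0,0,0,50]]]'
for i in 1 2 3; do python3 -m handwheel '[[[0.3,-0.3,0,0,0,0,50],[0.6,-0.7,0,0,0,0,50],[0.6,-0.95,0,0,0,0,50],[0.6,-0.95,0,0,0,0,50]]]'|head -2; done
python3 -m handwheel '[[[0,0,0,0,0,0,50],[0,0,0,0,0,0,50],[0,0,0,0,0,0,50],[0,0,0,0,0,0,50],[0,0,0,0,0,0,50]]]'
python3 - <<'E'
from h import *
t=cams.grab_frame("top");s=cams.grab_frame("scene")
cv2.imwrite("pics/f.png",np.hstack([cv2.resize(t[140:320,160:400],(440,330),interpolation=2),cv2.resize(s[180:300,230:350],(330,330),interpolation=2)]))
b=lambda i:None
E
```

```text
t: 29.92
eef_pos: [0.5399, 0.1284, 0.2717]
ee_rot: [3.141, 0.001, 2.919]
force: [-0.1, 0.4, 0.5]
width: 0.07
gripper_force: 0.0
t: 30.3
eef_pos: [0.5396, 0.1283, 0.3478]
ee_rot: [3.141, 0.0, 2.919]
force: [0.9, -0.2, -0.2]
width: 0.0704
gripper_force: 0.0
t: 30.8
eef_pos: [0.4762, 0.0639, 0.3475]
t: 31.3
eef_pos: [0.4129, 0.0008, 0.3468]
t: 31.8
eef_pos: [0.3494, -0.0625, 0.3466]
t: 32.42
eef_pos: [0.349, -0.0622, 0.3463]
ee_rot: [-3.142, -0.0, 2.92]
force: [0.5, -0.9, 0.2]
width: 0.0706
gripper_force: 0.0
```

View pics/f.png

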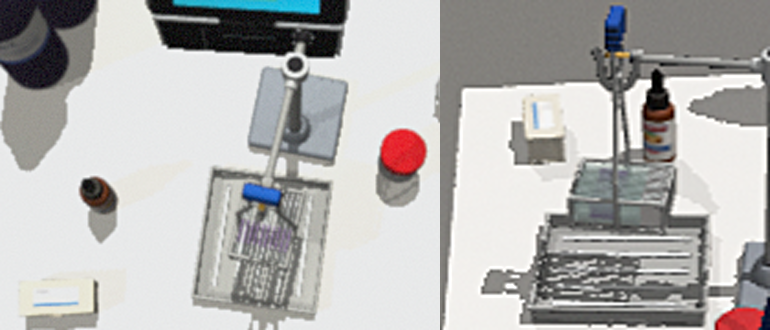

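The rack hangs upright on the hook over the tray. The keeper is level above the bar and nothing else has moved. I'll check that it's still, then hand in.

```bash
for i in 1 2 3; do python3 -m handwheel '[[[0,0,0,0,0,0,50],[0,0,0,0,0,0,50],[0,0,0,0,0,0,50],[0,0,0,0,0,0,50],[0,0,0,0,0,0,50]]]'>/dev/null;done
python3 - <<'E'
from h import *
f=[]
for i in range(8):
    a=cams.grab_frame("top")[215:290,270:345];m=cv2.inRange(cv2.cvtColor(a,cv2.COLOR_BGR2HSV),(95,120,60),(130,255,255));y,x=np.nonzero(m);f.append((round(x.mean(),2),round(y.mean(),2)))
print(f)
E
```

```text
[(np.float64(32.45), np.float64(30.54)), (np.float64(32.5), np.float64(30.53)), (np.float64(32.37), np.float64(30.52)), (np.float64(32.5), np.float64(30.53)), (np.float64(32.5), np.float64(30.53)), (np.float64(32.51), np.float64(30.58)), (np.float64(32.43), np.float64(30.51)), (np.float64(32.47), np.float64(30.5))]
```

```bash
python3 -c "
from station import arm
print(arm.job_done())"
```

```text
the job is handed in; nothing more can be done
None
```

The hook points over the tray, the rack hangs still at the bottom of it with the keeper shut above the bar, nothing else appears to have moved, and the job is handed in (about 35 s of the 72 s used).

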